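# Clamp the relief plaque for chasing

### The arm

A 7-joint arm with a two-finger parallel gripper is mounted at the origin on the work surface. World frame = base frame: x ahead of the robot, y to its left, z up, the work surface at z = 0. Lengths are in m, angles in rad, forces in N, time in s.
With the tool pointing down it reaches from about 0.425 to 0.925 m from the base axis. Payload 6.8 kg.
Tool frame: the origin (TCP) lies on the centre line of the jaws, within the pads' length; the fingertips stand bot.tip_reach ahead of it and the grasp point (between the pads) lies 3 mm ahead of it (bot.tip_reach is the distance from the TCP to the fingertips, in m); z points along the fingers, y is the line along which they close (so a half turn about z gives the same grasp; the last joint's range is limited). The gripper opens to 85 mm and grips with 20 to 120 N. Pads are 22 mm wide; open, the fingers measure 114 mm over their backs; the gripper's body (76 mm by 85 mm) begins 54 mm behind the grasp point. The pads swing forward as they close: fully open they stand 13 mm farther back than shut.
Start: joints at [-1.337, 0.477, 0.022, 1.555, -0.011, 1.109, -0.083], TCP at [0.226, 0.636, 0.253] pointing down, gripper open.
Joint ranges: [-2.96, 2.96], [-0.34, 2.1], [-1.41, 1.46], [0.24, 2.44], [-1.37, 4.51], [0.17, 1.92], [-2.96, 2.96]. Speed limits (rad/s): [2.39, 2.39, 3.14, 3.14, 3.14, 3.14, 3.14].

### API

Orientations are given as a unit quaternion [w, x, y, z].
In Python, from station import bot gives the robot as it stands.
- The arm moves only by the tool jog_arm, never from a script. Its argument "deltas" is a list of rows, each a list of 7 numbers: the shift along the world's x, y, z in m, then the turn, a rotation vector about the world's x, y, z in rad, then the opening, from 0 (shut) to 1 (fully open). In form: [[x, y, z, rx, ry, rz, grip], ...]. A call has 1 to 10 rows; each row shifts and turns the commanded pose from where the row before left it; what a row does not reach is not made up. A row lasts 1/10 s, in which the tool goes at most 50 mm and 8.59 degrees, less where a joint would pass 70% of its speed; a pose out of reach is approached as far as the arm can. A call with a gripper value outside its range is refused whole. The fingers move at their own pace and stop on an object; "newtons" is the grip in N (left out, the last holds). Time passes only in rows, so rows that do not move let the fingers close. It gives the time, the measured TCP pose, the force, the opening and the grip force at its end, in the units of the state.
- bot.get_obs(): the state, without advancing time (a new reading comes with each control period).
- bot.read_camera(name): name is "side" or "top" or "wrist"; returns a dict with "img" (384x512x3 uint8, red, green, blue), "K" (3x3 intrinsics, pixels), "eye" and "attitude" of the camera in the world. Camera axes: x right, y down, z forward; pixel columns grow to the right and rows downward; lengths in m; the calibration is good to about 2 mm. A picture is of the moment at which its call begins. There is no depth.
- bot.hand_in(): hands the job in; it is judged then, once.
The state is a dict: "t": time; "q": joint angles; "joint_vel": joint speeds; "joint_torque": joint torques, N m; "eef_pos": TCP position; "tool_rot": TCP orientation; "contact_force": force on the tool from outside, world axes, zero at the start; "torque": the same for the moment, N m; "gripper_width": opening from 0.0 (shut) to 1.0 (fully open); "grasp_force": force on a finger pad.
Only numpy, scipy, OpenCV 4.12 (cv2) and the standard library are available. Lean on these libraries where they do the work, as an engineer would, in place of code of your own. Each camera call takes 0.05 s, during which the arm holds its last target. There are 200 camera calls.

### The job

Slide the embossed plaque across the bench, gently, until its whole edge sits flush and bears firmly against the steel fence under the raised hold-down flap. Then ease the red-knobbed lever over until the flap snaps past its spring and clamps the plaque by itself, without ramming the clamp once it has gone over. Leave the plaque clamped and flush, and the hammer, punch, pitch bowl and punch block where they are.

Things in the scene. Friction and masses are not known exactly. Their poses are not given: they have to be found in the camera images.
- plaque: Loose relief plaque: 90 mm (its x) by 130 mm (its y) and 16 mm thick at the flat border, dark hardwood backing under a silvery sheet; the embossed figures in the middle rise up to 9 mm more. 0.4 to 0.8 kg. Origin under its middle on the bench, z up. Its +x edge is the one that goes against the fence; push it on its -x edge, which is 45 mm from the origin.
- plaque_a (a point): Lower edge of the plaque's +x face, 60 mm to +y of the face's middle (plaque frame: 45, 60, 0 mm).
- plaque_b (a point): Lower edge of the plaque's +x face, 60 mm to -y of the face's middle (plaque frame: 45, -60, 0 mm).
- fence: Rigid steel bar bolted to the bench, 160 mm long (its y), 16 mm deep, 13 mm high. Origin at the foot of the middle of its working face; that face looks to the fence's -x, and the plaque comes to it moving along the fence's +x. The plaque stands 40 to 85 mm short of it, turned up to 0.2 rad.
- clamp: Grey bracket of the hold-down clamp, bolted to the bench behind the fence, 90 mm wide (y), same axes as the fence. Origin on the bench right under the hinge pin, 30 mm behind the fence face. It carries a steel flap 56 mm wide with two rubber pads 45 mm from the pin, standing open at 60 deg over the fence. Pushed with more than 18 N the clamp bends.
- hinge_pin (a point): Middle of the pin (runs along clamp y, 42 mm above the bench), foot of the hand lever: a 10 mm rod at y = 0 ending in a 22 mm red ball centred 83 mm from the pin. Flap open, the rod leans anywhere from 27 deg back (to clamp +x) to 15 deg forward (-x) of upright: set on the flap by hand and not measured, so feel for it. It turns with the flap to -x. Nothing stands behind it to 150 mm from the pin.
- flap (a joint): Turn of the flap in rad: 0 at its open stop, about 1.05 with its pads down on the plaque. An over-centre spring holds it at both ends: pushed along its arc, the knob first resists with about 5 N (pushed level it rubs and may take 14), then less and less to the dead centre near 0.84; past it the flap runs ahead of the pusher and snaps down. Pushing on rams the pads into the plaque.
- hammer: Chasing hammer lying beyond the work, 260 mm long; leave it alone.
- punch: Steel chasing punch, 8 mm square, 110 mm long, lying beside the clamp; leave it alone.
- pitch_bowl: Dark iron pitch bowl, 156 mm across, 50 mm high; leave it alone.
- punch_block: Light wooden block 70 x 130 x 45 mm with upright punches to 110 mm; leave it alone.
Things that resemble listed ones, but are neither listed nor needed, are in the scene too. Of the things that look like the fence, the smallest one is meant.

How it is judged:
By the outcome, as a careful person would: the job done as asked, in the order asked, and still so for the second after the job is handed in, with the robot touching nothing.
It also fails if it takes over 67 s, if anything falls off the work surface, if the arm or the gripper's body presses on something with over 40 N, if the wrist force passes 120 N, or if a joint passes its speed limit or range.

## Working session

There is one attempt and no reset: what is moved stays moved. The work goes in short steps, Python scripts to look and compute and a tool call to move; the robot and the scene stay as the last step left them, time stands still between calls to the robot, and variables do not carry over. Pictures are saved under pics/ and viewed, at most 10 in all, crops included, and the job is handed in when it is done.

Besides the shell and the picture viewer there is one more tool, called as name(argument=value, ...) on one line, values as JSON. jog_arm: Moves the arm, as the interface text tells. Its arguments: {"type":"object","properties":{"deltas":{"type":"array"},"newtons":{"type":"number"}},"required":["deltas"]}

```bash
mkdir -p pics; ls
cat > h.py <<'E'
import numpy as np,cv2
from station import bot
from scipy.spatial.transform import Rotation as R
def cam(n,f=None):
    c=bot.read_camera(n)
    if f: cv2.imwrite('pics/'+f,c['img'][:,:,::-1])
    return c
def rot(c):
    a=np.array(c['attitude'],float)
    return a if a.shape==(3,3) else R.from_quat(a[[1,2,3,0]]).as_matrix()
def ray(c,u,v,z):
    d=rot(c)@np.linalg.inv(c['K'])@np.array([u,v,1.]);e=np.array(c['eye'])
    return e+d*(z-e[2])/d[2]
def proj(c,p):
    q=np.array(c['K'])@(rot(c).T@(np.array(p)-np.array(c['eye'])));return q[:2]/q[2]
E
python3 - <<'E'
from h import *
for n in ('top','side'):
    c=cam(n,n+'0.png');print(n,c['eye'],c['attitude'],c['K'])
print(bot.get_obs(),bot.tip_reach)
a=cv2.imread('pics/top0.png');b=cv2.imread('pics/side0.png')
E
```

```text
pics
top [0.48354432 0.0372151  1.20969431] [-0.03144479  0.70740197 -0.70566978  0.02497678] [[346.53087547   0.         254.14342532]
 [  0.         346.53087547 190.45234111]
 [  0.           0.           1.        ]]
side [ 0.36327389 -0.81185282  0.70382655] [-0.44905109  0.88453222 -0.11743249  0.04653473] [[404.86171913   0.         269.15096812]
 [  0.         404.86171913 189.83425023]
 [  0.           0.           1.        ]]
{'t': 0.1, 'q': array([-1.33709755,  0.47773396,  0.02233978,  1.55635836, -0.01151112,
        1.10931634, -0.08310905]), 'joint_vel': array([ 0.00043883, -0.00241255,  0.000622  , -0.0017153 , -0.00051035,
        0.00215148,  0.00119186]), 'joint_torque': array([ 4.67328297e-03, -5.97758639e+01,  1.61405280e+00, -2.81952882e+01,
        1.28624775e-02,  5.06730968e-03,  5.18617162e-05]), 'eef_pos': array([0.22608214, 0.63547343, 0.25240934]), 'tool_rot': array([-8.78534463e-05,  1.70064449e-01,  9.85432581e-01, -8.39420894e-04]), 'contact_force': array([0.76860961, 1.00238587, 0.66032591]), 'torque': array([-0.02950612,  0.04304446,  0.04862728]), 'grasp_force': 0.0, 'gripper_width': 0.9987481157771406} 0.022
```

View pics/top0.png

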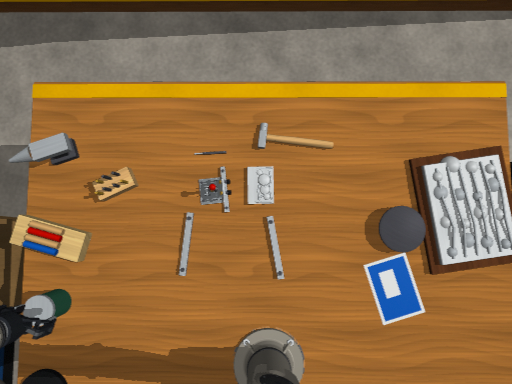

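View pics/side0.png

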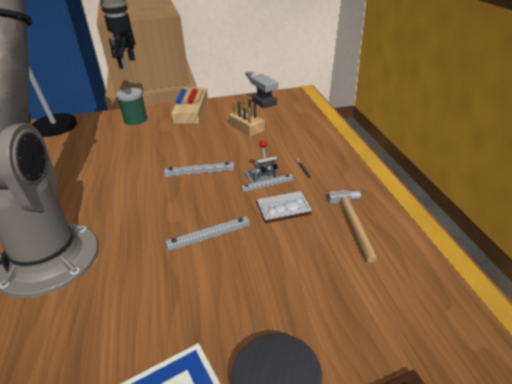

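The top view shows three bars: (225,190), (186,244) and (275,247). The one at (225,190) is the shortest and stands at the clamp (red knob at 212,188), so it should be the fence. The plaque is at (260,185). I'll confirm with an enlarged crop and measure.

Run:
```python
from h import *
c=cam('top');im=c['img'];s=cam('side')
cr=im[150:225,180:285,::-1];cv2.imwrite('pics/crop.png',cv2.resize(cr,None,fx=7,fy=7,interpolation=cv2.INTER_CUBIC))
hsv=cv2.cvtColor(im,cv2.COLOR_RGB2HSV)
g=((hsv[...,1]<60)&(hsv[...,2]>90)).astype(np.uint8)
for x0,x1,z,n in((242,280,.016,'plaque'),(180,240,.013,'f'),(262,290,.013,'bar2')):
    m=np.zeros_like(g);y0,y1=(160,212) if n!='bar2' else (212,285)
    m[y0:y1,x0:x1]=g[y0:y1,x0:x1]
    for k in cv2.findContours(m,0,2)[0]:
        if cv2.contourArea(k)<25: continue
        r=cv2.minAreaRect(k);b=cv2.boxPoints(r)
        print(n,r,[ray(c,*p,z)[:2].round(4).tolist() for p in b])
def red(c):
    h=cv2.cvtColor(c['img'],cv2.COLOR_RGB2HSV);m=((h[...,1]>150)&(h[...,2]>90)&((h[...,0]<8)|(h[...,0]>172))).astype(np.uint8)
    n,l,st,ce=cv2.connectedComponentsWithStats(m);return [(st[i][4],ce[i]) for i in range(1,n) if st[i][4]>8]
print(red(c),red(s))
a=min(red(c),key=lambda t:np.hypot(*(t[1]-[212,188])))[1];b=min(red(s),key=lambda t:np.hypot(*(t[1]-[263,144])))[1]
def d(c,p):
    v=rot(c)@np.linalg.inv(c['K'])@np.array([*p,1]);return v/np.linalg.norm(v)
A=np.stack([d(c,a),-d(s,b)],1);e1,e2=map(np.array,(c['eye'],s['eye']))
t=np.linalg.lstsq(A,e2-e1,rcond=None)[0];print('knob',e1+t[0]*d(c,a),e2+t[1]*d(s,b))
```

```text
plaque ((260.0, 184.5), (37.0, 26.0), 90.0) [[0.6642, 0.0733], [0.6644, -0.017], [0.5358, -0.0168], [0.5356, 0.0728]]
f ((213.0587615966797, 190.10720825195312), (44.662315368652344, 27.90190887451172), 84.47245788574219) [[0.6531, 0.2477], [0.6627, 0.1509], [0.508, 0.1345], [0.4985, 0.2304]]
bar2 ((274.8840026855469, 247.1120147705078), (63.683223724365234, 6.88709020614624), 79.69515228271484) [[0.4897, 0.0079], [0.494, -0.0154], [0.282, -0.0537], [0.2778, -0.0308]]
[(np.int32(35), array([212. , 186.6])), (np.int32(236), array([ 44.19491525, 234.05084746]))] [(np.int32(76), array([191.98684211,  95.89473684])), (np.int32(40), array([262.925, 143.2  ]))]
knob [0.58232972 0.18013652 0.123302  ] [0.58644225 0.17937052 0.12357518]
```

View pics/crop.png

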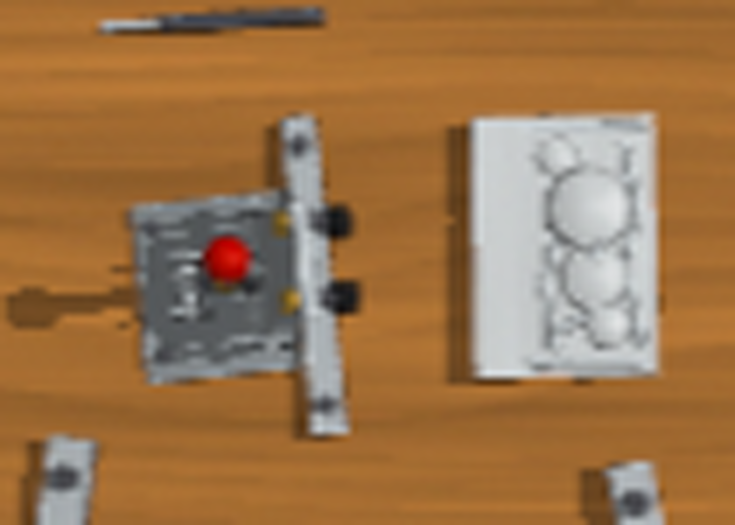

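The crop confirms it. The bar with the clamp, pads and red knob is the small fence, with its working face running from crop (316,118) to (348,432). The plaque's corners are at crop (470,118), (655,114), (659,378) and (474,378). Next I'll work out the geometry.

Run:
```python
from h import *
c=cam('top')
f=lambda u,v,z: ray(c,180+u/7-.43,150+v/7-.43,z)[:2]
F=[f(316,118,.013),f(348,434,.013),f(280,118,.013),f(310,436,.013)]
P=[f(470,118,.016),f(655,114,.016),f(659,378,.016),f(474,378,.016)]
print('F',np.round(F,4));print('P',np.round(P,4))
e=F[0]-F[1];L=np.linalg.norm(e);e/=L;e2=F[2]-F[3];e2/=np.linalg.norm(e2)
yf=e; xf=np.array([-0,1.]);ang=np.arctan2(e[1],e[0]);print('fence len',L,'dir',ang,np.arctan2(e2[1],e2[0]),'mid',(F[0]+F[1])/2)
n=np.array([-e[1],e[0]]);print('normal',n)
m=(F[0]+F[1])/2;pc=np.mean(P,0)
for a,b in((0,3),(1,2)):
    d=P[a]-P[b];print('plaque',np.arctan2(d[1],d[0]),np.linalg.norm(d))
print('pc',pc,'gap mid',(m-np.array(P[0])/2-np.array(P[3])/2)@n,'lateral',(pc-m)@e,'pin',m+.03*n)
k=np.array([.584,.180]);print('knob rel pin',(k-m-.03*n)@n,(k-m)@e)
o=bot.get_obs();print(R.from_quat(o['tool_rot'][[1,2,3,0]]).as_matrix().round(3))
```

```text
F [[0.6631 0.1512]
 [0.506  0.1339]
 [0.663  0.1691]
 [0.5049 0.1526]]
P [[ 0.6627  0.0743]
 [ 0.6649 -0.0175]
 [ 0.5338 -0.0192]
 [ 0.5336  0.0718]]
fence len 0.15803340356387982 dir 0.10963238083741213 0.10402186798312332 mid [0.58452495 0.14251147]
normal [-0.1094129   0.99399639]
plaque 0.019775208898593473 0.1291418947135124
plaque 0.013453081190464561 0.131043139348673
pc [0.59875964 0.02735153] gap mid 0.070523011962778 lateral 0.001549247200188132 pin [0.58124257 0.17233137]
knob rel pin 0.007320895330056707 0.00357992596836773
[[-0.942  0.335 -0.   ]
 [ 0.335  0.942 -0.001]
 [-0.    -0.001 -1.   ]]
```

jog_arm(deltas=[[0.016,-0.028,0,0,0,-0.047,1],[0.016,-0.028,0,0,0,-0.047,1],[0.016,-0.028,0,0,0,-0.047,1],[0.016,-0.028,0,0,0,-0.047,1],[0.016,-0.028,0,0,0,-0.047,1],[0.016,-0.028,0,0,0,-0.047,1],[0.016,-0.028,0,0,0,-0.047,1],[0.016,-0.028,0,0,0,-0.047,1],[0.016,-0.028,0,0,0,-0.047,1],[0.016,-0.028,0,0,0,-0.047,1]])

```text
t: 1.25
eef_pos: [0.3867, 0.3547, 0.2534]
tool_rot: [-0.0, 0.396, 0.918, 0.0]
contact_force: [1.1, -0.2, -1.6]
gripper_width: 1.003
grasp_force: 0.0
```

jog_arm(deltas=[[0.016,-0.028,0,0,0,-0.047,1],[0.016,-0.028,0,0,0,-0.047,1],[0.016,-0.028,0,0,0,-0.047,1],[0.016,-0.028,0,0,0,-0.047,1],[0.016,-0.028,0,0,0,-0.047,1],[0.016,-0.028,0,0,0,-0.047,1],[0.016,-0.028,0,0,0,-0.047,1],[0.016,-0.028,0,0,0,-0.047,1],[0.016,-0.028,0,0,0,-0.047,1],[0.016,-0.028,0,0,0,-0.047,1]])

```text
t: 2.25
eef_pos: [0.5467, 0.0749, 0.2534]
tool_rot: [0.0, 0.599, 0.801, 0.0]
contact_force: [0.0, 1.0, -0.5]
gripper_width: 1.002
grasp_force: 0.0
```

jog_arm(deltas=[[0.014,-0.032,0,0,0,-0.045,1],[0.014,-0.032,0,0,0,-0.045,1],[0.014,-0.032,0,0,0,-0.045,1],[0.014,-0.034,0,0,0,-0.045,1],[0,0,-0.04,0,0,0,1],[0,0,-0.04,0,0,0,1],[0,0,-0.04,0,0,0,1],[0,0,-0.04,0,0,0,1],[0,0,-0.033,0,0,0,1],[0,0,0,0,0,0,1]])

```text
t: 3.25
eef_pos: [0.5988, -0.0535, 0.0561]
tool_rot: [-0.003, 0.667, 0.745, -0.003]
contact_force: [-0.4, -0.5, 0.5]
gripper_width: 0.993
grasp_force: 0.0
```

jog_arm(deltas=[[0,0,-0.012,0,0,0,1],[0,0,-0.008,0,0,0,1],[0,0,-0.004,0,0,0,1],[0,0,-0.003,0,0,0,1],[0,0,0,0,0,0,1]])

```text
t: 3.75
eef_pos: [0.6025, -0.054, 0.0337]
tool_rot: [0.0, 0.668, 0.745, 0.0]
contact_force: [-0.0, -0.1, 0.4]
gripper_width: 0.996
grasp_force: 0.0
```

jog_arm(deltas=[[0,0,-0.004,0,0,0,1],[0,0,-0.003,0,0,0,1],[0,0,-0.002,0,0,0,1],[0,0,0,0,0,0,1],[0,0,0,0,0,0,1]])

```text
t: 4.25
eef_pos: [0.6022, -0.0541, 0.0243]
tool_rot: [-0.0, 0.668, 0.745, -0.0]
contact_force: [-0.6, 0.2, -0.6]
gripper_width: 0.999
grasp_force: 0.0
```

jog_arm(deltas=[[0,0,-0.001,0,0,0,1],[0,0,-0.001,0,0,0,1],[0,0,-0.001,0,0,0,1],[0,0,0,0,0,0,1]])

```text
t: 4.65
eef_pos: [0.6021, -0.054, 0.0212]
tool_rot: [-0.0, 0.668, 0.745, -0.0]
contact_force: [0.5, 0.4, 0.9]
gripper_width: 1.0
grasp_force: 0.0
```

Run:
```python
from h import *
c=cam('side');cv2.imwrite('pics/s1.png',cv2.resize(c['img'][130:260,200:360,::-1],None,fx=5,fy=4.6))
print(bot.get_obs()['contact_force'],bot.get_obs()['eef_pos'])
```

```text
[-0.08860478 -0.29425717  0.46486764] [ 0.60218852 -0.05400699  0.02123319]
```

View pics/s1.png

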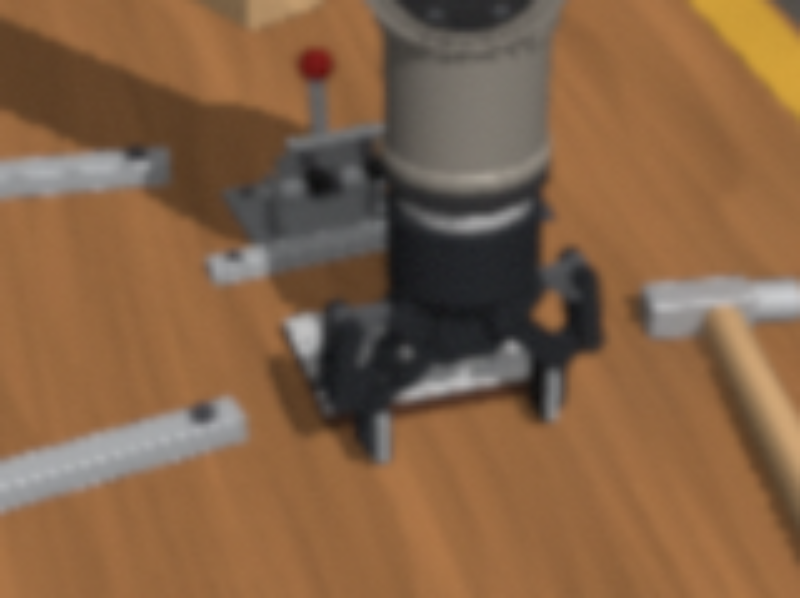

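The side view shows the open fingertips (crop 380,455 and 550,415) just behind the plaque's near edge and clear of the bench. The knob is at crop (315,62). I'll lower slightly and push.

jog_arm(deltas=[[0,0,-0.003,0,0,0,1],[0,0,-0.003,0,0,0,1],[-0.0005,0.005,0,0,0,0,1],[-0.0005,0.005,0,0,0,0,1],[-0.0005,0.004,0,0,0,0,1],[-0.0004,0.003,0,0,0,0,1],[-0.0003,0.003,0,0,0,0,1],[-0.0003,0.003,0,0,0,0,1],[-0.0003,0.003,0,0,0,0,1],[-0.0003,0.003,0,0,0,0,1]])

```text
t: 5.7
eef_pos: [0.5994, -0.0253, 0.0154]
tool_rot: [0.0, 0.668, 0.744, 0.0]
contact_force: [1.8, -2.1, -0.3]
gripper_width: 0.999
grasp_force: 1.0
```

jog_arm(deltas=[[-0.0004,0.004,0,0,0,0,1],[-0.0004,0.004,0,0,0,0,1],[-0.0004,0.004,0,0,0,0,1],[-0.0004,0.004,0,0,0,0,1],[-0.0004,0.004,0,0,0,0,1],[-0.0004,0.004,0,0,0,0,1]])

```text
t: 6.3
eef_pos: [0.5967, -0.0008, 0.0154]
tool_rot: [0.0, 0.668, 0.745, -0.0]
contact_force: [0.3, -3.7, 1.2]
gripper_width: 0.996
grasp_force: 1.8
```

jog_arm(deltas=[[-0.0004,0.004,0,0,0,0,1],[-0.0004,0.004,0,0,0,0,1],[-0.0004,0.004,0,0,0,0,1],[-0.0004,0.004,0,0,0,0,1],[-0.0004,0.004,0,0,0,0,1],[-0.0004,0.004,0,0,0,0,1],[-0.0004,0.004,0,0,0,0,1],[-0.0004,0.004,0,0,0,0,1],[-0.0002,0.002,0,0,0,0,1],[-0.0002,0.002,0,0,0,0,1]])

```text
t: 7.3
eef_pos: [0.5931, 0.0351, 0.0153]
tool_rot: [0.0, 0.668, 0.745, -0.0]
contact_force: [-0.2, -4.8, 1.5]
gripper_width: 0.996
grasp_force: 2.1
```

Run:
```python
from h import *
c=cam('top');cv2.imwrite('pics/t2.png',cv2.resize(c['img'][150:225,180:285,::-1],None,fx=7,fy=7,interpolation=cv2.INTER_CUBIC))
```

```text
(no output)
```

View pics/t2.png

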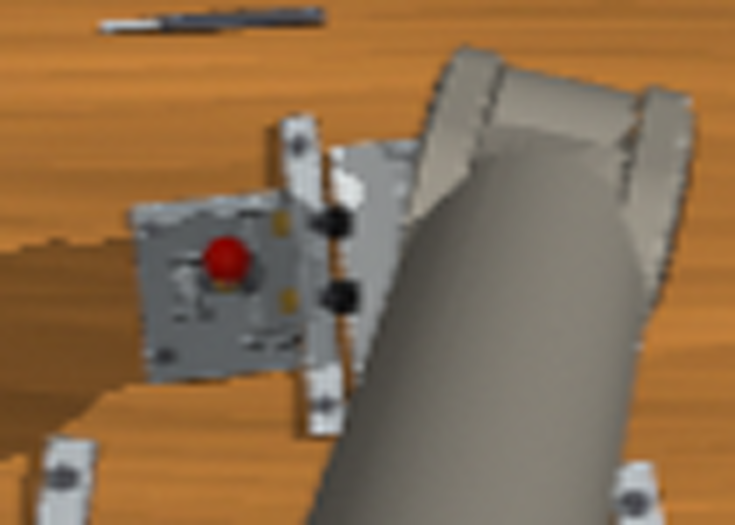

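The plaque's edge is now parallel to the fence, with a gap of about 10–12 crop px (roughly 5 mm). Closing it slowly.

jog_arm(deltas=[[-0.0001,0.001,0,0,0,0,1],[-0.0001,0.001,0,0,0,0,1],[-0.0001,0.001,0,0,0,0,1],[-0.0001,0.001,0,0,0,0,1]])

```text
t: 7.75
eef_pos: [0.5928, 0.0389, 0.0153]
tool_rot: [0.0, 0.668, 0.744, 0.0]
contact_force: [0.2, -4.1, 1.5]
gripper_width: 0.998
grasp_force: 2.2
```

jog_arm(deltas=[[-0.0001,0.001,0,0,0,0,1],[-0.0001,0.001,0,0,0,0,1]])

```text
t: 7.95
eef_pos: [0.5926, 0.041, 0.0153]
tool_rot: [0.0, 0.668, 0.745, 0.0]
contact_force: [-0.5, -4.6, 2.1]
gripper_width: 1.003
grasp_force: 2.2
```

jog_arm(deltas=[[-0.0001,0.001,0,0,0,0,1],[0,0.0005,0,0,0,0,1]])

```text
t: 8.15
eef_pos: [0.5925, 0.0421, 0.0153]
tool_rot: [0.0, 0.668, 0.745, -0.0]
contact_force: [0.9, -6.6, 1.0]
gripper_width: 1.002
grasp_force: 3.1
```

jog_arm(deltas=[[-0.0001,0.001,0,0,0,0,1],[0,0.0005,0,0,0,0,1]])

```text
t: 8.35
eef_pos: [0.5925, 0.0422, 0.0154]
tool_rot: [0.001, 0.668, 0.744, -0.001]
contact_force: [0.5, -9.3, 2.2]
gripper_width: 0.999
grasp_force: 4.6
```

jog_arm(deltas=[[0,0.001,0,0,0,0,1],[0,0.001,0,0,0,0,1],[0,0,0,0,0,0,1]])

```text
t: 8.65
eef_pos: [0.5925, 0.0423, 0.0154]
tool_rot: [0.002, 0.668, 0.744, -0.001]
contact_force: [1.0, -13.3, 2.1]
gripper_width: 1.0
grasp_force: 6.1
```

jog_arm(deltas=[[0,0.001,0,0,0,0,1],[0,0.001,0,0,0,0,1],[0,0,0,0,0,0,1]])

```text
t: 8.95
eef_pos: [0.5925, 0.0424, 0.0154]
tool_rot: [0.002, 0.668, 0.744, -0.002]
contact_force: [1.8, -17.0, 1.1]
gripper_width: 1.001
grasp_force: 8.2
```

Run:
```python
from h import *
o=bot.get_obs();print(o['contact_force'],o['torque'],o['eef_pos'],o['tool_rot'])
```

```text
[  1.78679772 -16.98909786   1.10693889] [-3.33013767 -0.25644266  0.52372048] [0.59249134 0.0424008  0.01539711] [ 0.00243957  0.66839601  0.7437989  -0.00200545]
```

jog_arm(deltas=[[0,0,0,0,0,0.012,1],[0,0,0,0,0,0.012,1],[0,0,0,0,0,0,1]])

```text
t: 9.25
eef_pos: [0.5928, 0.0419, 0.0154]
tool_rot: [0.003, 0.661, 0.75, -0.002]
contact_force: [2.1, -16.0, -0.1]
gripper_width: 1.0
grasp_force: 8.2
```

Run:
```python
from h import *
o=bot.get_obs();print(o['contact_force'],o['torque'],o['eef_pos'],o['tool_rot'])
```

```text
[  2.10530323 -16.04836275  -0.08940078] [-3.33727783 -0.49458277 -0.78086529] [0.59281478 0.04187524 0.0153999 ] [ 0.00255903  0.66108619  0.75030391 -0.00159705]
```

jog_arm(deltas=[[0,-0.003,0,0,0,-0.012,1],[0,-0.004,0,0,0,-0.006,1],[0.002,-0.02,0,0,0,0,1],[0.002,-0.02,0,0,0,0,1],[0,-0.01,0.03,0,0,0,0.5],[0,0,0.045,0,0,0,0],[0,0,0.045,0,0,0,0],[0,0,0.045,0,0,0,0],[0,0,0.045,0,0,0,0],[0,0,0.025,0,0,0,0]])

```text
t: 10.25
eef_pos: [0.5972, -0.0072, 0.2539]
tool_rot: [0.0, 0.664, 0.747, 0.002]
contact_force: [0.5, 0.6, -0.9]
gripper_width: -0.001
grasp_force: 0.0
```

jog_arm(deltas=[[-0.002,0.025,0,0,0,0,0],[-0.002,0.035,0,0,0,0,0],[-0.002,0.035,0,0,0,0,0],[-0.002,0.035,0,0,0,0,0],[-0.002,0.035,0,0,0,0,0],[-0.002,0.035,0,0,0,0,0],[-0.002,0.03,0,0,0,0,0],[-0.002,0.015,0,0,0,0,0],[0,0,0,0,0,0,0],[0,0,0,0,0,0,0]])

```text
t: 11.25
eef_pos: [0.5802, 0.2348, 0.2501]
tool_rot: [0.0, 0.665, 0.746, -0.001]
contact_force: [-0.5, -0.9, 0.6]
gripper_width: -0.003
grasp_force: 0.0
```

Run:
```python
from h import *
c=cam('top');cv2.imwrite('pics/t3.png',cv2.resize(c['img'][150:225,180:285,::-1],None,fx=7,fy=7,interpolation=cv2.INTER_CUBIC))
o=bot.get_obs();print(o['contact_force'],o['torque'],o['eef_pos'],o['tool_rot'],o['q'])
```

```text
[ 0.43314954 -0.16928816 -0.26734795] [-4.04619480e-02  2.37493745e-02  1.73333745e-05] [0.58052364 0.23385813 0.25030317] [ 2.33540713e-04  6.66097146e-01  7.45864839e-01 -4.23429954e-04] [-0.84521949  0.42924729  0.49043735  1.70787315 -0.22554034  1.06154106
 -0.16885375]
```

View pics/t3.png

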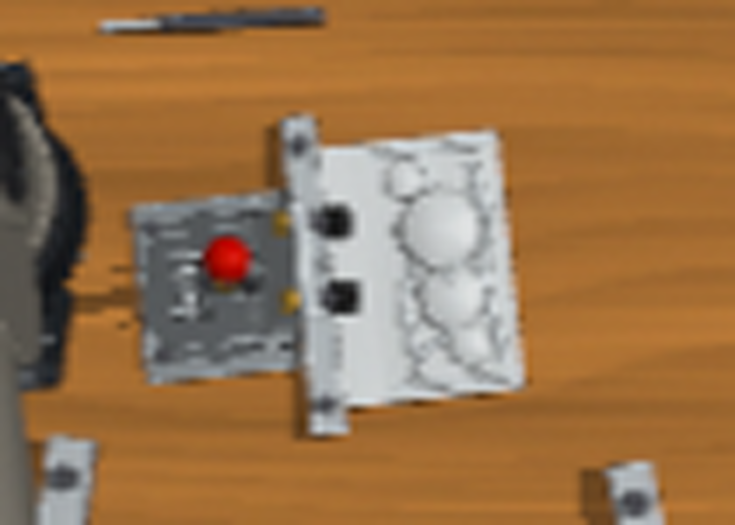

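The plaque sits flush along the fence, with no gap from crop (318,145) to (347,405). The knob is at (228,260) and the tool is behind it. Next: descend and feel forward.

jog_arm(deltas=[[-0.001,0,-0.03,0,0,0,0],[-0.001,0,-0.035,0,0,0,0],[0,0,-0.03,0,0,0,0],[0,0,-0.018,0,0,0,0],[0,0,0,0,0,0,0],[0.001,-0.008,0,0,0,0,0],[0.001,-0.008,0,0,0,0,0],[0,0,0,0,0,0,0]])

```text
t: 12.1
eef_pos: [0.5817, 0.2174, 0.1389]
tool_rot: [0.001, 0.667, 0.745, 0.001]
contact_force: [0.3, -0.1, -0.3]
gripper_width: 0.001
grasp_force: 0.0
```

jog_arm(deltas=[[0.0005,-0.003,0,0,0,0,0],[0.0003,-0.003,0,0,0,0,0],[0,0,0,0,0,0,0]])

```text
t: 12.4
eef_pos: [0.5813, 0.2136, 0.1376]
tool_rot: [0.0, 0.665, 0.746, 0.0]
contact_force: [-0.1, 0.2, 0.1]
gripper_width: -0.001
grasp_force: 0.0
```

jog_arm(deltas=[[0.0002,-0.002,0,0,0,0,0],[0.0002,-0.002,0,0,0,0,0],[0.0002,-0.002,0,0,0,0,0],[0,0,0,0,0,0,0]])

```text
t: 12.8
eef_pos: [0.5818, 0.2075, 0.1373]
tool_rot: [0.0, 0.665, 0.746, -0.0]
contact_force: [0.0, -0.4, -0.1]
gripper_width: -0.0
grasp_force: 0.0
```

jog_arm(deltas=[[0.0002,-0.0015,0,0,0,0,0],[0.0002,-0.0015,0,0,0,0,0]])

```text
t: 13.0
eef_pos: [0.5821, 0.2049, 0.1373]
tool_rot: [-0.0, 0.665, 0.747, -0.0]
contact_force: [-0.6, 0.0, 0.7]
gripper_width: -0.004
grasp_force: 0.0
```

jog_arm(deltas=[[0.0002,-0.0015,0,0,0,0,0],[0.0002,-0.0015,0,0,0,0,0]])

```text
t: 13.2
eef_pos: [0.5825, 0.2018, 0.1373]
tool_rot: [-0.0, 0.665, 0.747, -0.0]
contact_force: [0.6, 0.2, -0.0]
gripper_width: -0.008
grasp_force: 0.0
```

jog_arm(deltas=[[0.0002,-0.0015,0,0,0,0,0],[0.0002,-0.0015,0,0,0,0,0]])

```text
t: 13.4
eef_pos: [0.5827, 0.2005, 0.1374]
tool_rot: [-0.001, 0.665, 0.747, 0.001]
contact_force: [-1.1, 4.9, 0.2]
gripper_width: 0.0
grasp_force: 2.7
```

jog_arm(deltas=[[0.0002,-0.001,0,0,0,0,0],[0.0002,-0.001,0,0,0,0,0]])

```text
t: 13.6
eef_pos: [0.583, 0.1991, 0.1375]
tool_rot: [-0.001, 0.665, 0.747, 0.001]
contact_force: [-2.1, 5.6, 2.5]
gripper_width: -0.003
grasp_force: 2.9
```

Contact with the knob came at TCP y≈0.2007, so the lever leans about 4° back. Next I'll carry it along its arc about the pin, tilting the tool with it.

jog_arm(deltas=[[0.0005,-0.0048,0.0012,0.05,0.0054,0,0],[0.0005,-0.0048,0.001,0.05,0.0054,0,0]])

```text
t: 13.8
eef_pos: [0.5839, 0.1904, 0.1398]
tool_rot: [-0.039, 0.663, 0.747, 0.035]
contact_force: [-1.2, 5.0, -1.3]
gripper_width: 0.002
grasp_force: 2.6
```

jog_arm(deltas=[[0.0005,-0.0049,0.0007,0.05,0.0054,0,0],[0.0005,-0.0049,0.0005,0.05,0.0054,0,0]])

```text
t: 14.0
eef_pos: [0.585, 0.1795, 0.1411]
tool_rot: [-0.076, 0.661, 0.743, 0.069]
contact_force: [-0.8, 5.1, -1.5]
gripper_width: 0.005
grasp_force: 2.4
```

jog_arm(deltas=[[0.0005,-0.0049,0.0002,0.05,0.0054,0,0],[0.0005,-0.0049,0,0.05,0.0054,0,0],[0.0005,-0.0049,-0.0003,0.05,0.0054,0,0],[0.0005,-0.0049,-0.0005,0.05,0.0054,0,0]])

```text
t: 14.4
eef_pos: [0.5872, 0.1593, 0.1405]
tool_rot: [-0.15, 0.651, 0.732, 0.135]
contact_force: [-0.4, 4.1, -0.4]
gripper_width: 0.001
grasp_force: 1.8
```

jog_arm(deltas=[[0.0005,-0.0049,-0.0008,0.05,0.0054,0,0],[0.0005,-0.0048,-0.001,0.05,0.0054,0,0],[0.0005,-0.0048,-0.0012,0.05,0.0054,0,0]])

```text
t: 14.7
eef_pos: [0.5888, 0.1442, 0.1374]
tool_rot: [-0.204, 0.639, 0.718, 0.184]
contact_force: [0.3, 3.0, -0.1]
gripper_width: -0.004
grasp_force: 1.2
```

jog_arm(deltas=[[0.0005,-0.0047,-0.0015,0.05,0.0054,0,0],[0.0005,-0.0046,-0.0017,0.05,0.0054,0,0],[0.0005,-0.0045,-0.002,0.05,0.0054,0,0]])

```text
t: 15.0
eef_pos: [0.5903, 0.1294, 0.132]
tool_rot: [-0.256, 0.624, 0.701, 0.232]
contact_force: [0.4, 0.2, -0.4]
gripper_width: -0.002
grasp_force: 0.4
```

jog_arm(deltas=[[0.0005,-0.0044,-0.0022,0.05,0.0054,0,0],[0.0003,-0.0026,-0.0014,0.03,0.0032,0,0]])

```text
t: 15.2
eef_pos: [0.5912, 0.121, 0.1276]
tool_rot: [-0.284, 0.615, 0.689, 0.257]
contact_force: [-0.4, 0.2, 0.5]
gripper_width: 0.005
grasp_force: 0.0
```

Run:
```python
from h import *
c=cam('side');cv2.imwrite('pics/s4.png',cv2.resize(c['img'][130:230,200:340,::-1],None,fx=5,fy=5))
o=bot.get_obs();print(o['contact_force'])
```

```text
[-0.10148704 -1.82556362 -1.06917072]
```

View pics/s4.png

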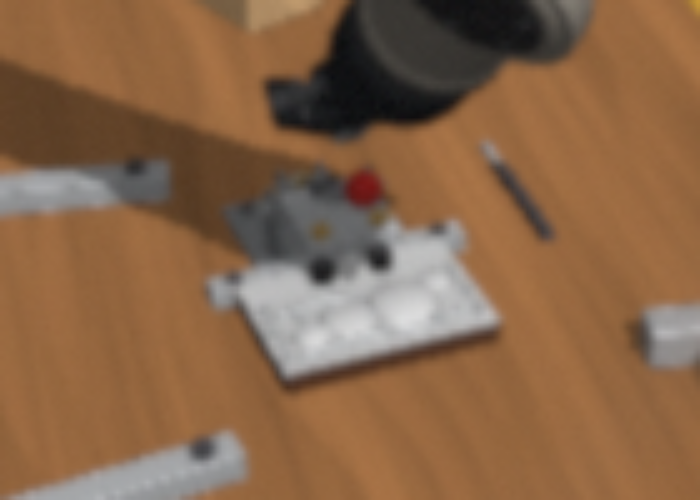

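The flap has snapped down: both pads (crop 322,268 and 378,258) are on the plaque, and the knob is down at (365,187). Backing off up and rearward.

jog_arm(deltas=[[-0.001,0.012,0.006,0,0,0,0],[-0.002,0.02,0.015,0,0,0,0],[0,0.02,0.03,-0.1,-0.01,0,0],[0,0.02,0.04,-0.1,-0.01,0,0],[0,0.02,0.04,-0.1,-0.01,0,0],[0,0.03,0.02,-0.1,-0.01,0,0],[0,0.03,0,-0.1,-0.01,0,0],[0,0.03,0,0,0,0,0],[0,0,0,0,0,0,0],[0,0,0,0,0,0,0]])

```text
t: 16.25
eef_pos: [0.5867, 0.3071, 0.28]
tool_rot: [-0.106, 0.658, 0.74, 0.093]
contact_force: [0.2, -0.8, -0.1]
gripper_width: 0.002
grasp_force: 0.0
```

Run:
```python
from h import *
c=cam('top');cv2.imwrite('pics/t5.png',cv2.resize(c['img'][150:225,180:285,::-1],None,fx=7,fy=7,interpolation=cv2.INTER_CUBIC))
o=bot.get_obs();print(o['contact_force'],o['eef_pos'])
```

```text
[ 0.32276148 -0.92964     0.00413004] [0.58750713 0.3050619  0.27980373]
```

View pics/t5.png

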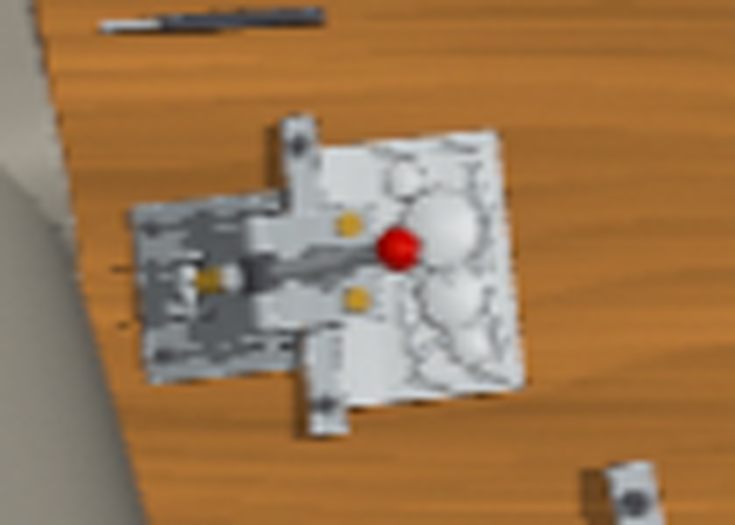

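The flap is down on the plaque with the knob forward at crop (398,249). The plaque is unmoved and flush, the punch hasn't shifted, and the arm is clear.

```bash
python3 -c "
from station import bot
print(bot.hand_in())"
```

```text
the job is handed in; nothing more can be done
None
```

The plaque was pushed flush against the fence with about 17 N, the flap snapped over and is clamping it by itself, and I handed the job in at about 16 s with the arm clear; no verdict came back.

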